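Fold the slat trivet and put it on the baking tray

ROBOT

A 6-joint arm with a two-finger parallel gripper is mounted at the origin on the work surface. World frame = base frame: x ahead of the robot, y to its left, z up, the work surface at z = 0. Lengths are in m, angles in rad, forces in N, time in s.
With the tool pointing down it reaches from about 0.35 to 0.85 m from the base axis. Payload 8.1 kg.
Tool frame: the origin (TCP) lies midway between the tips of the shut fingers; the grasp point (between the pads) lies 19 mm behind it; z points along the fingers, y is the direction in which the jaws open and shut (so a half turn about z gives the same grasp; the last joint's range is limited). The gripper opens to 93 mm and grips with 3 to 60 N. Pads are 15 mm wide; open, the fingers measure 128 mm over their backs; the gripper's body (75 mm by 188 mm) begins 65 mm behind the grasp point.
Start: joints at [1.055, 0.13, 1.488, -0, 1.523, -0.085], TCP at [0.251, 0.545, 0.219] pointing down, gripper open.
Joint ranges: [-2.96, 2.96], [-0.89, 2.26], [0.02, 2.5], [-1.34, 4.48], [0, 2.73], [-2.66, 2.66]. Speed limits (rad/s): [2.39, 2.39, 2.79, 3.14, 3.14, 3.14].

INTERFACE

Orientations are given as a rotation vector (axis times angle).
In Python, from plant import robot gives the robot as it stands. The module is installed in compiled form; this text tells all that it offers.
- The arm moves only by the shell command python3 -m pendant 'ROWS' [FORCE]. ROWS is JSON, a list of rows, each an object with "translation": the shift along the tool's x, y, z in mm, a list of three; "twist": the turn, a rotation vector about the tool's x, y, z in rad, a list of three; "grip": the opening, from -1 (shut) to 1 (fully open). A call has exactly 10 rows; each row shifts and turns the pose as measured when the row begins, along the tool's axes as they then stand; what a row does not reach is not made up. A row lasts 1/10 s, in which the tool goes at most 50 mm and 8.59 degrees, less where a joint would pass 70% of its speed; a pose out of reach is approached as far as the arm can. A call is refused whole if a number of a shift passes 50 or a number of a turn 0.15, either way. A call with a gripper value outside its range is refused whole. The fingers move at their own pace and stop on an object; FORCE is the grip in N (left out, the last holds). Time passes only in rows, so rows that do not move let the fingers close, or fill a call up. It gives the time, the measured TCP pose, the force and the opening at its end, in the units of the state.
- robot.read_state(): the state, without advancing time (a new reading comes with each control period).
- robot.read_camera(name): name is "side" or "top"; returns (picture, depth): 480x640x3 uint8, red, green, blue; 480x640 float32, m along the optical axis (not along the pixel's ray), 0 where there is no reading.
- robot.camera_info(name): a dict with "vertical_fov" (degrees; the focal length in pixels is half the picture's height over the tangent of half this angle, whatever the lens; pixels are square), "cx", "cy" (the principal point, pixels), "D" ([k1, k2, p1, p2, k3] as OpenCV has them; the pictures are not rectified), "cam_to_world" (4x4, takes a point from camera to world coordinates). Camera axes: x right, y up, looking along -z (the intrinsics and any distortion apply to the point x, -y, -z); pixel columns grow to the right and rows downward; lengths in m; the calibration is good to about 2 mm. A picture is of the moment at which its call begins. camera_info takes no time and is no camera call.
- robot.close_job(): hands the job in, once; it reports no verdict.
The state is a dict: "t": time; "q": joint angles; "dq": joint speeds; "joint_torque": joint torques, N m; "tool_pos": TCP position; "orientation": TCP orientation; "force": force on the tool from outside, world axes, zero at the start; "wrist_torque": the same for the moment, N m; "opening": finger opening in m.
Only numpy, scipy, OpenCV 4.12 (cv2) and the standard library are available. Lean on these libraries where they do the work, as an engineer would, in place of code of your own. Each camera call takes 0.05 s, during which the arm holds its last target. There are 200 camera calls.

TASK

Fold up the black three-slat trivet in its proper order: first close the free end slat flat against the middle slat while the middle slat still stands well open, then close that pair flat against the long base slat. Then set the fully folded trivet down gently, with its slats still standing on edge and wholly inside the baking tray, and let go. Leave the tray and all the other things where they are.

Things in the scene. Friction and masses are not known exactly. Their poses are not given: they have to be found in the camera images.
- trivet: Black plastic folding trivet, loose, about 0.44 kg: three slats on edge, all 34 mm high, chained base - middle - end by two upright hinges with steel pin heads; opened it makes a U. Base: longest and thickest, 160 x 16 mm, 0.32 kg. The slats slide on the counter when pushed. Origin on its underside, 71.5 mm along +y from packet_mid; axes as packet_mid.
- packet_mid (a point): Fixed to the trivet's base: centre of the folded packet (160 x 43 x 34 mm; side by side base, end, middle, gaps 1.5 mm), 17 mm above the underside. x along the base towards hinge1, y from the base to the side where the others fold, z up. Base centre line at y = -13.5 mm, folded middle slat's at +15.5 mm. With the middle slat closed first, the end slat strikes the base.
- base_end1 (a point): On the trivet's base: end of the folded packet on its centre line at the hinge1 end, 80 mm along +x from packet_mid, half-way up. Its x axis is the base slat's length; z is up.
- base_end2 (a point): On the trivet's base: the other end of the folded packet on its centre line, 80 mm along -x from packet_mid, half-way up. Its x axis is the base slat's length; z is up.
- hinge1 (a point): Axis of the hinge between base and middle slat (knuckle 16 mm across), half-way up; fixed to the base at x = +72, y = +15.5 mm from packet_mid. Axes as packet_mid.
- middle_mid (a point): Centre of the middle slat (12 mm thick, 0.07 kg), half-way up, 70 mm from hinge1. Its x axis runs along the slat towards hinge1 (the slat extends to its -x from hinge1), y across it; its -y face is the one the end slat folds against; z up.
- hinge2 (a point): Axis of the hinge between middle and end slat (knuckle 16 mm across), half-way up; fixed to the middle slat, 140 mm along its -x from hinge1 and 13.5 mm towards its -y face. Axes as middle_mid.
- end_mid (a point): Centre of the end slat (12 mm thick, 0.05 kg, free end 112 mm from hinge2), half-way up, 56 mm from hinge2. Its x axis runs along the slat from hinge2 to its free end, y across it, z up.
- middle_slat (a joint): Angle in rad between middle slat and base: 0 folded flat (parallel, hard stop), grows as it opens, up to 2.3; seen from above it closes anticlockwise. Starts at 1.1 to 1.75. Light friction (about 0.012 N m), no spring: it stays where left.
- end_slat (a joint): Angle in rad between end slat and middle slat: 0 folded flat (hard stop), grows as it opens, up to 2.3; seen from above it closes anticlockwise. Starts at 1.1 to 1.75. Same friction, no spring.
- tray: Stainless steel baking tray, loose, 0.75 kg, empty, 220 (x) x 290 (y) mm outside, with an upright rim 3 mm thick and 20 mm high; floor 3 mm thick. Origin at the centre of its underside; y along its long side, z up.
- ramekin: Clear glass ramekin, 80 mm across, 45 mm high, between trivet and tray. Origin under its centre. Leave it alone.
- plate: White ceramic side plate, 170 mm across, 18 mm high, beyond the work. Origin under its centre. Leave it alone.
- spatula: Red hard spatula, 260 mm long, lying beyond the work. Origin on its underside near its middle. Leave it alone.
- oil: Green glass bottle, 52 mm across, 140 mm high. Origin under its centre. Leave it alone.
- jar: Glass jar, 70 mm across, 100 mm high. Origin under its centre. Leave it alone.
- mug: Blue ceramic mug, 80 mm across, 90 mm high, at the robot's right. Origin under its centre. Leave it alone.
Not all that is in view belongs to the job. Several things have the shape of the trivet; the one meant has the colours described above.

How it is judged:
On the way, in this order (a step that is already met when the one before it is completed fails the run):
1. the end slat is closed against the middle slat (under 0.12 rad) while the middle slat is still open by more than 0.6 rad (value of joint end_slat below 0.12 rad and value of joint middle_slat above 0.6 rad), for 0.2 s.
2. both hinges are closed (under 0.12 rad), the trivet still outside the tray (value of joint each of end_slat, middle_slat below 0.12 rad and horizontal distance between packet_mid and tray above 0.16 m), for 0.2 s.
At the end, for the whole second after the job is handed in: Both hinges are folded to under 0.12 rad; the trivet stands level (within 0.06 rad) and at rest on the tray's floor (its centre less than 25 mm above the tray's underside), both packet ends within 107 mm (x) and 142 mm (y) of the tray's centre (value of joint each of end_slat, middle_slat below 0.12 rad and x of base_end1 in the frame of tray between -0.107 and 0.107 m and y of base_end1 in the frame of tray between -0.142 and 0.142 m and x of base_end2 in the frame of tray between -0.107 and 0.107 m and y of base_end2 in the frame of tray between -0.142 and 0.142 m and z of packet_mid in the frame of tray below 0.025 m and angle between packet_mid's own z axis and vertical below 0.06 rad and linear speed of trivet below 0.02 m/s); the robot touches nothing.
It fails at once if a bystander (ramekin, plate, spatula, oil bottle, jar or mug) is shifted by more than 30 mm (distance of any of ramekin, plate, spatula, oil, jar, mug from where it was at the start of the episode above 0.03 m).
It fails at once if tray shifted by more than 40 mm (distance of tray from where it was at the start of the episode above 0.04 m).
It fails at once if the trivet is dropped or slammed into the tray (over 80 N) (contact force between trivet and tray above 80 N).
It also fails if it takes over 67 s, if anything falls off the work surface, if the arm or the gripper's body presses on something with over 40 N, if the wrist force passes 120 N, or if a joint passes its speed limit or range.

## Working session

There is one attempt and no reset: what is moved stays moved. The work goes in short steps, Python scripts to look and compute and a shell command to move; the robot and the scene stay as the last step left them, time stands still between calls to the robot, and variables do not carry over. Pictures are saved under pics/ and viewed, about 8 in all and at most 12, crops included, and the job is handed in when it is done.

```bash
mkdir -p pics
cat > h.py <<'E'
import numpy as np,cv2
from plant import robot
def info(n):
    i=robot.camera_info(n); f=240/np.tan(np.radians(i['vertical_fov'])/2)
    return np.array([[f,0,i['cx']],[0,f,i['cy']],[0,0,1]]),np.array(i['D'],float),np.array(i['cam_to_world'])
def ray(n,uv,z):
    K,D,T=info(n); p=cv2.undistortPoints(np.array(uv,float).reshape(-1,1,2),K,D).reshape(-1,2)
    d=np.c_[p[:,0],-p[:,1],-np.ones(len(p))]@T[:3,:3].T; o=T[:3,3]
    return o+d*((z-o[2])/d[:,2:])
def proj(n,P):
    K,D,T=info(n); c=(np.array(P,float).reshape(-1,3)-T[:3,3])@T[:3,:3]
    return cv2.projectPoints(c*[1,-1,-1],np.zeros(3),np.zeros(3),K,D)[0].reshape(-1,2)
def snap(n,name=None):
    im,d=robot.read_camera(n); im=im[:,:,::-1].copy()
    if name: cv2.imwrite(f'pics/{name}.png',im)
    return im,d
E
python3 - <<'E'
from h import *
np.set_printoptions(precision=4,suppress=True)
for n in('top','side'):
    im,d=snap(n,n+'0'); K,D,T=info(n); print(n,K[0,0],K[:2,2],D,T)
print(robot.read_state())
E
```

```text
top 445.40787604355586 [322.0071 241.0456] [-0.1089  0.      0.      0.      0.    ] [[ 0.0276  0.9921 -0.1222  0.3714]
 [-0.9993  0.0303  0.0203 -0.0493]
 [ 0.0239  0.1215  0.9923  1.1535]
 [ 0.      0.      0.      1.    ]]
side 589.9033693179881 [321.4385 241.2088] [-0.1679  0.      0.      0.      0.    ] [[ 0.8724  0.3573 -0.3335 -0.0055]
 [-0.4886  0.6576 -0.5735 -0.928 ]
 [ 0.0144  0.6632  0.7483  1.2027]
 [ 0.      0.      0.      1.    ]]
{'t': 0.1, 'q': array([ 1.0546,  0.1311,  1.4892, -0.    ,  1.523 , -0.0854]), 'dq': array([-0.0016, -0.0021, -0.0046, -0.0004, -0.0005, -0.0004]), 'joint_torque': array([  0.0013, -56.1338, -49.31  ,   0.0771,   0.029 ,  -0.    ]), 'tool_pos': array([0.2503, 0.5447, 0.2177]), 'orientation': array([-0.6714, -3.0685,  0.0025]), 'force': array([ 0.2455,  0.3055, -0.6337]), 'wrist_torque': array([-0.0182, -0.0265,  0.0129]), 'opening': 0.09306012575597383}
```

View pics/top0.png

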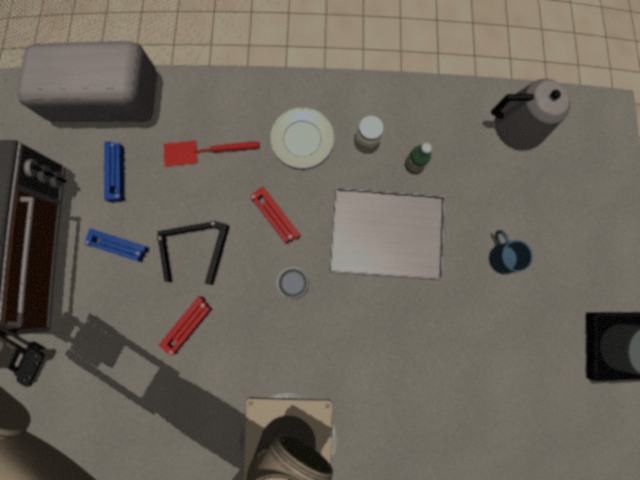

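View pics/side0.png

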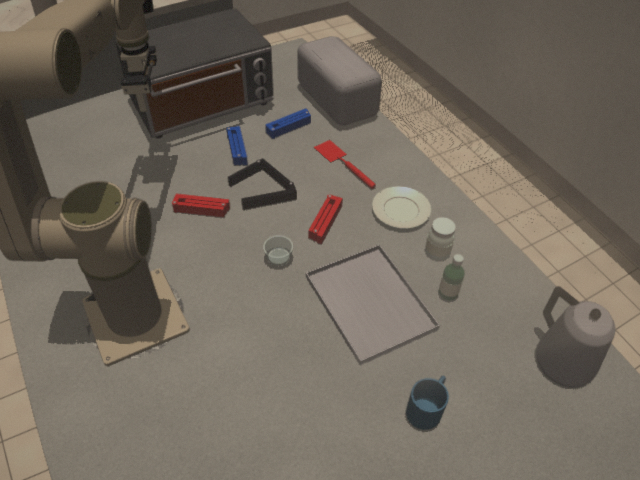

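Candidates: black open U at top (195,250), blue folded ones at (114,171) and (116,245), red folded ones at (276,215) and (186,326). I choose the black U, whose base looks to be the right arm, and check it in a close crop.

Run:
```python
from h import *
np.set_printoptions(precision=4,suppress=True)
im=cv2.imread('pics/top0.png'); c=im[210:300,145:240]
big=cv2.resize(c,None,fx=6,fy=6,interpolation=cv2.INTER_CUBIC); big=cv2.convertScaleAbs(big,alpha=1.6)
for k in range(0,95,10): cv2.putText(big,str(145+k),(k*6,10),0,.35,(0,255,255)); cv2.putText(big,str(210+k),(0,k*6+5),0,.35,(0,255,255))
cv2.imwrite('pics/crop1.png',big)
t=im[180:290,320:450]; g=im.astype(int)
hsv=cv2.cvtColor(im,cv2.COLOR_BGR2HSV)
print('tray corners', ray('top',[[334,190],[443,196],[440,278],[330,272]],0.02))
```

```text
tray corners [[ 0.646  -0.1001  0.02  ]
 [ 0.6405 -0.3884  0.02  ]
 [ 0.4244 -0.3791  0.02  ]
 [ 0.4323 -0.095   0.02  ]]
```

View pics/crop1.png

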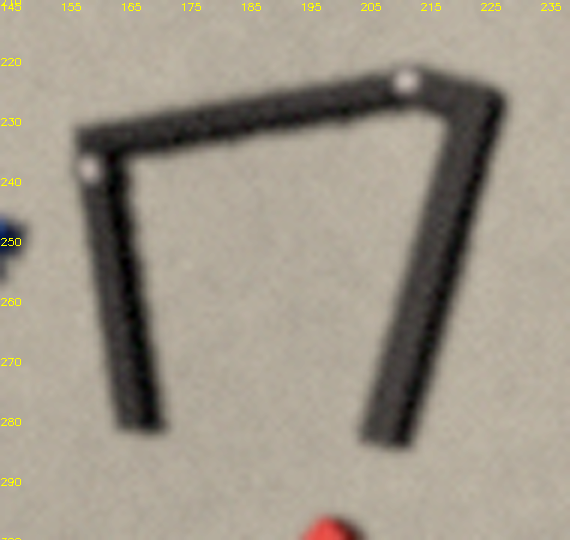

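```bash
cat > m.py <<'E'
from h import *
np.set_printoptions(precision=4,suppress=True)
def px(a): return np.array(a,float)/6+[145,210]-0.4
P=ray('top',px([[406,80],[90,170],[445,125],[360,438],[83,185],[120,430],[80,125],[385,75],[505,100],[410,445]]),.034)[:,:2]
h1,h2=P[:2]; print('h1',h1,'h2',h2,np.linalg.norm(h1-h2))
ang=lambda v:np.degrees(np.arctan2(v[1],v[0]))
print('base dir(+x)',ang(P[2]-P[3]),np.linalg.norm(P[2]-P[3]))
print('end dir(h2->free)',ang(P[5]-P[4]),'mid dir(+x)',ang(P[7]-P[6]),'h2->h1',ang(h1-h2))
u=(P[2]-P[3]);u/=np.linalg.norm(u);n=np.array([-u[1],u[0]])
print('h1 rel inner edge',(h1-P[3])@n,'expect 21', 'far end x from h1',(P[3]-h1)@u,'expect -152')
print('raw',P)
print('ramekin',ray('top',[[293,282]],.045),'red',ray('top',[[262,190],[290,240],[205,300],[168,350]],.03))
E
python3 m.py
```

```text
h1 [0.5472 0.2086] h2 [0.5046 0.3422] 0.14018042564073727
base dir(+x) -12.149537393919614 0.13623922297341437
end dir(h2->free) -167.41400152764177 mid dir(+x) -79.00211791222164 h2->h1 -72.31276605663554
h1 rel inner edge 0.021337713568235186 expect 21 far end x from h1 -0.15086654207201727 expect -152
raw [[0.5472 0.2086]
 [0.5046 0.3422]
 [0.5284 0.1909]
 [0.3953 0.2195]
 [0.4981 0.3448]
 [0.3951 0.3218]
 [0.5238 0.348 ]
 [0.5491 0.2178]
 [0.5399 0.1659]
 [0.393  0.1983]]
ramekin [[ 0.4035 -0.0029  0.045 ]] red [[0.6376 0.0861 0.03  ]
 [0.51   0.0091 0.03  ]
 [0.3518 0.2172 0.03  ]
 [0.224  0.3047 0.03  ]]
```

The crop matches the description: black slats, steel pins at top px (212,223) and (160,238). The thick right arm is the base, and the pins are 140.2 mm apart (140.6 expected). The middle slat starts near 1.15 rad and the end slat near 1.56 rad.

My plan is to slide the open jaws along the middle slat so that one finger sweeps the end slat in, then squeeze.

```bash
cat > go.py <<'E'
import sys
from h import *
from scipy.spatial.transform import Rotation as R
# go.py x y z yawdeg(tool y dir, mod 180): deltas in tool axes (mm), turn about tool z, levelling
def go(x,y,z,yaw=None):
    s=robot.read_state(); Q=R.from_rotvec(s['orientation']).as_matrix()
    d=Q.T@(np.array([x,y,z])-s['tool_pos'])*1e3
    cur=np.degrees(np.arctan2(Q[1,1],Q[0,1])); t=0
    if yaw is not None: t=(cur-yaw+90)%180-90
    lev=Q.T@np.array([0,0,-1]); tilt=np.cross([0,0,1],lev)
    print('t',round(s['t'],2),'pos',s['tool_pos'].round(4),'yaw',round(cur,1),'q6',round(s['q'][5],2),'open',round(s['opening'],4),'F',s['force'].round(1))
    print('  tool mm',d.round(1),'turn z rad',round(np.radians(t),3),'tilt fix',tilt.round(4))
if __name__=='__main__': go(*map(float,sys.argv[1:]))
E
Z='{"translation":[0,0,0],"twist":[0,0,0],"grip":1}'
python3 -m pendant '[{"translation":[-40,-10,0],"twist":[0,0,0],"grip":1},{"translation":[-40,-10,0],"twist":[0,0,0],"grip":1},{"translation":[-40,-10,0],"twist":[0,0,0],"grip":1},{"translation":[-40,-10,0],"twist":[0,0,0],"grip":1},{"translation":[-40,-10,0],"twist":[0,0,0],"grip":1},{"translation":[-40,-10,0],"twist":[0,0,0.1],"grip":1},{"translation":[-40,-10,0],"twist":[0,0,0.1],"grip":1},{"translation":[0,0,0],"twist":[0,0,0.14],"grip":1},{"translation":[0,0,0],"twist":[0,0,0.14],"grip":1},{"translation":[0,0,0],"twist":[0,0,0.14],"grip":1}]'
python3 go.py .4768 .362 .008 12.2
```

```text
t: 1.1
tool_pos: [0.4788, 0.3515, 0.2112]
orientation: [-1.6, -2.7, 0.017]
force: [0.0, -0.3, 0.6]
opening: 0.093
t 1.1 pos [0.4788 0.3515 0.2112] yaw 28.7 q6 0.05 open 0.093 F [ 0.  -0.3  0.6]
  tool mm [ 10.7   5.6 203.1] turn z rad 0.288 tilt fix [-0.011   0.0026  0.    ]
```

```bash
python3 -m pendant '[{"translation":[0,0,0],"twist":[-0.011,0.003,0.145],"grip":1},{"translation":[0,0,0],"twist":[0,0,0.145],"grip":1},{"translation":[11,0,0],"twist":[0,0,0],"grip":1},{"translation":[0,0,30],"twist":[0,0,0],"grip":1},{"translation":[0,0,30],"twist":[0,0,0],"grip":1},{"translation":[0,0,30],"twist":[0,0,0],"grip":1},{"translation":[0,0,30],"twist":[0,0,0],"grip":1},{"translation":[0,0,30],"twist":[0,0,0],"grip":1},{"translation":[0,0,0],"twist":[0,0,0],"grip":1},{"translation":[0,0,0],"twist":[0,0,0],"grip":1}]'
python3 go.py .4768 .362 .008 12.2
```

```text
t: 2.1
tool_pos: [0.4743, 0.3668, 0.0548]
orientation: [-1.949, -2.462, 0.002]
force: [0.3, -0.0, 0.6]
opening: 0.0931
t 2.1 pos [0.4743 0.3668 0.0548] yaw 13.3 q6 0.34 open 0.0931 F [ 0.3 -0.   0.6]
  tool mm [-5.3  1.4 46.8] turn z rad 0.019 tilt fix [-0.002  -0.0006  0.    ]
```

```bash
python3 -m pendant '[{"translation":[-3,1,0],"twist":[0,0,0.019],"grip":1},{"translation":[0,0,15],"twist":[0,0,0],"grip":1},{"translation":[0,0,15],"twist":[0,0,0],"grip":1},{"translation":[0,0,10],"twist":[0,0,0],"grip":1},{"translation":[0,0,5],"twist":[0,0,0],"grip":1},{"translation":[0,0,2],"twist":[0,0,0],"grip":1},{"translation":[0,0,0],"twist":[0,0,0],"grip":1},{"translation":[0,0,0],"twist":[0,0,0],"grip":1},{"translation":[0,0,0],"twist":[0,0,0],"grip":1},{"translation":[0,0,0],"twist":[0,0,0],"grip":1}]'
python3 go.py .4768 .362 .008 12.2
python3 - <<'E'
from h import *
im,_=snap('side'); im2,_=snap('top')
a=cv2.resize(im[120:240,190:340],None,fx=4,fy=4,interpolation=cv2.INTER_CUBIC)
a=cv2.convertScaleAbs(a,alpha=1.6); cv2.imwrite('pics/s1.png',a)
E
```

```text
t: 3.1
tool_pos: [0.4795, 0.3666, 0.01]
orientation: [1.97, 2.446, 0.011]
force: [-0.2, 0.3, -0.6]
opening: 0.0931
t 3.1 pos [0.4795 0.3666 0.01  ] yaw 12.3 q6 0.35 open 0.0931 F [-0.2  0.3 -0.6]
  tool mm [-3.9 -3.7  1.9] turn z rad 0.002 tilt fix [ 0.0057 -0.0035  0.    ]
```

View pics/s1.png

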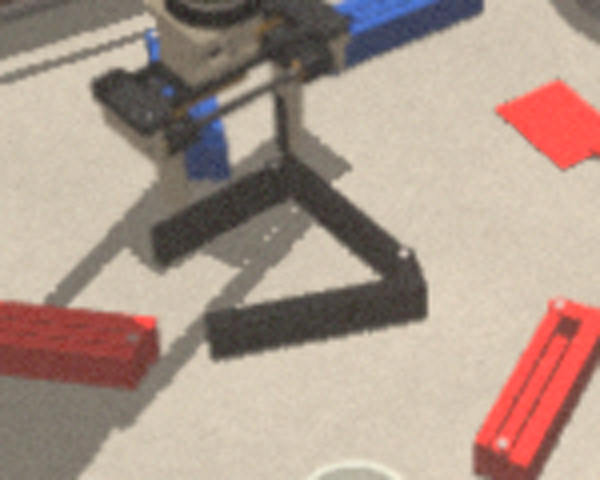

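The side view shows one finger behind the end slat, at crop (175,200), and the other beyond the hinge2 corner at (285,150). Both stand clear, so I slide.

```bash
python3 -m pendant '[{"translation":[-8,0,0],"twist":[0.005,-0.003,0],"grip":1},{"translation":[-8,0,0],"twist":[0,0,0],"grip":1},{"translation":[-8,0,0],"twist":[0,0,0],"grip":1},{"translation":[-8,0,0],"twist":[0,0,0],"grip":1},{"translation":[-8,0,0],"twist":[0,0,0],"grip":1},{"translation":[-8,0,0],"twist":[0,0,0],"grip":1},{"translation":[-8,0,0],"twist":[0,0,0],"grip":1},{"translation":[-8,0,0],"twist":[0,0,0],"grip":1},{"translation":[0,0,0],"twist":[0,0,0],"grip":1},{"translation":[0,0,0],"twist":[0,0,0],"grip":1}]'
python3 go.py .4989 .2595 .008 12.2
python3 - <<'E'
from h import *
im,_=snap('side'); im2,_=snap('top')
a=cv2.resize(im[120:240,190:340],None,fx=2.6,fy=2.6,interpolation=cv2.INTER_CUBIC)
b=cv2.resize(im2[200:320,130:280],None,fx=2.6,fy=2.6,interpolation=cv2.INTER_CUBIC)
a=cv2.convertScaleAbs(np.hstack([a,b]),alpha=1.6); cv2.imwrite('pics/s2.png',a)
E
```

```text
t: 4.2
tool_pos: [0.495, 0.2976, 0.0105]
orientation: [1.972, 2.445, 0.002]
force: [-0.3, 1.0, -0.9]
opening: 0.0928
t 4.2 pos [0.495  0.2976 0.0105] yaw 12.2 q6 0.24 open 0.0928 F [-0.3  1.  -0.9]
  tool mm [-38.   -4.2   2.5] turn z rad 0.0 tilt fix [ 0.0013 -0.0006  0.    ]
```

View pics/s2.png

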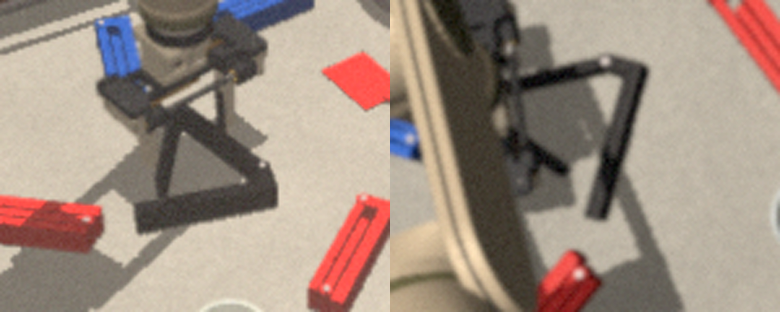

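The end slat is about half closed (tip at top px ~(198,265)). Hinge1 and the middle slat haven't moved, so I continue.

```bash
python3 -m pendant '[{"translation":[-8,0,1],"twist":[0,0,0],"grip":1},{"translation":[-8,0,1],"twist":[0,0,0],"grip":1},{"translation":[-8,0,0],"twist":[0,0,0],"grip":1},{"translation":[-8,0,0],"twist":[0,0,0],"grip":1},{"translation":[-6,0,0],"twist":[0,0,0],"grip":1},{"translation":[0,5,0],"twist":[0,0,0],"grip":1},{"translation":[0,5,0],"twist":[0,0,0],"grip":1},{"translation":[0,5,0],"twist":[0,0,0],"grip":1},{"translation":[0,0,0],"twist":[0,0,0],"grip":1},{"translation":[0,0,0],"twist":[0,0,0],"grip":1}]'
python3 go.py .5288 .2653 .008 12.2
python3 - <<'E'
from h import *
im,_=snap('side'); im2,_=snap('top')
a=cv2.resize(im[120:240,190:340],None,fx=2.6,fy=2.6,interpolation=cv2.INTER_CUBIC)
b=cv2.resize(im2[200:320,130:280],None,fx=2.6,fy=2.6,interpolation=cv2.INTER_CUBIC)
a=cv2.convertScaleAbs(np.hstack([a,b]),alpha=1.6); cv2.imwrite('pics/s3.png',a)
E
```

```text
t: 5.3
tool_pos: [0.5197, 0.2614, 0.0082]
orientation: [1.971, 2.446, 0.002]
force: [-0.3, 0.2, -0.2]
opening: 0.093
t 5.3 pos [0.5197 0.2614 0.0082] yaw 12.3 q6 0.16 open 0.093 F [-0.3  0.2 -0.2]
  tool mm [1.9 9.7 0.2] turn z rad 0.001 tilt fix [ 0.0012 -0.0005  0.    ]
```

View pics/s3.png

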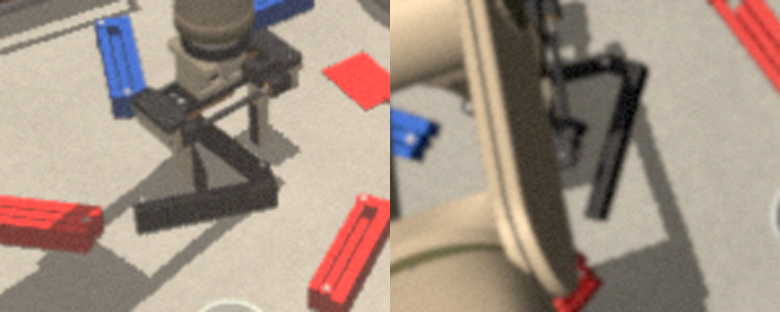

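Finger A (side crop (190,165)) is outside the end slat and the end tip (205,185) is inside the jaws. Next I centre and squeeze gently.

```bash
python3 -m pendant '[{"translation":[0,5,0],"twist":[0,0,0],"grip":1},{"translation":[0,4,0],"twist":[0,0,0],"grip":0.3},{"translation":[0,0,0],"twist":[0,0,0],"grip":0.3},{"translation":[0,0,0],"twist":[0,0,0],"grip":-1},{"translation":[0,0,0],"twist":[0,0,0],"grip":-1},{"translation":[0,0,0],"twist":[0,0,0],"grip":-1},{"translation":[0,0,0],"twist":[0,0,0],"grip":-1},{"translation":[0,0,0],"twist":[0,0,0],"grip":-1},{"translation":[0,0,0],"twist":[0,0,0],"grip":-1},{"translation":[0,0,0],"twist":[0,0,0],"grip":-1}]' 10
python3 go.py .5288 .2653 .008 12.2
python3 - <<'E'
from h import *
im,_=snap('side'); im2,_=snap('top')
a=cv2.resize(im[120:240,190:340],None,fx=2.6,fy=2.6,interpolation=cv2.INTER_CUBIC)
b=cv2.resize(im2[200:320,130:280],None,fx=2.6,fy=2.6,interpolation=cv2.INTER_CUBIC)
a=cv2.convertScaleAbs(np.hstack([a,b]),alpha=1.6); cv2.imwrite('pics/s4.png',a)
E
```

```text
t: 6.4
tool_pos: [0.5279, 0.2636, 0.0079]
orientation: [-1.97, -2.446, 0.0]
force: [-3.2, 0.6, 2.3]
opening: 0.0258
t 6.4 pos [0.5279 0.2636 0.0079] yaw 12.3 q6 0.16 open 0.0258 F [-3.2  0.6  2.3]
  tool mm [ 1.5  1.2 -0.1] turn z rad 0.002 tilt fix [-0.0005 -0.0004  0.    ]
```

View pics/s4.png

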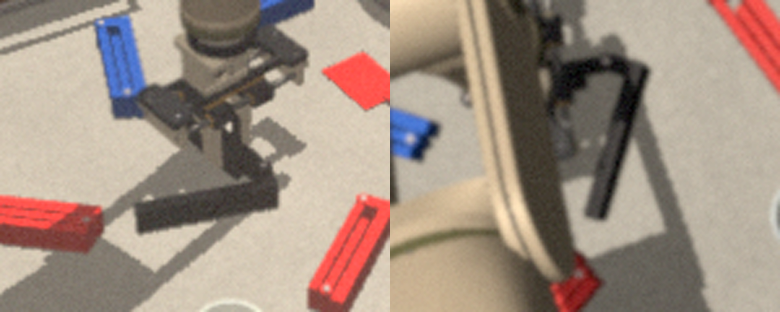

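The opening is 25.8 mm, against 25.5 mm for a flat pair. The end slat is folded, and the middle slat still stands about 1.1 rad open. Now I swing the gripped pair about hinge1, after a short hold.

```bash
python3 -m pendant '[{"translation":[0,0,0],"twist":[0,0,0],"grip":-1},{"translation":[0,0,0],"twist":[0,0,0],"grip":-1},{"translation":[-0.6,-4,0],"twist":[0,0,-0.07],"grip":-1},{"translation":[-0.6,-4,0],"twist":[0,0,-0.07],"grip":-1},{"translation":[-0.6,-4,0],"twist":[0,0,-0.07],"grip":-1},{"translation":[-0.6,-4,0],"twist":[0,0,-0.07],"grip":-1},{"translation":[-0.6,-4,0],"twist":[0,0,-0.07],"grip":-1},{"translation":[-0.6,-4,0],"twist":[0,0,-0.07],"grip":-1},{"translation":[0,0,0],"twist":[0,0,0],"grip":-1},{"translation":[0,0,0],"twist":[0,0,0],"grip":-1}]'
python3 - <<'E'
from go import go
from h import *
# target: yaw 52.2, tool p about h1
import math
a=math.radians(52.2); h1=np.array([.5472,.2086]); n=np.array([math.cos(a),math.sin(a)]); x=np.array([-n[1],n[0]])
c=h1+.0578*x-.0073*n; print(c); go(c[0],c[1],.008,52.2)
E
```

```text
t: 7.5
tool_pos: [0.507, 0.2511, 0.0079]
orientation: [-1.397, -2.814, -0.002]
force: [-0.6, 1.4, -1.6]
opening: 0.0255
[0.49705482 0.2382579 ]
t 7.5 pos [0.507  0.2511 0.0079] yaw 37.2 q6 -0.28 open 0.0255 F [-0.6  1.4 -1.6]
  tool mm [ -4.2 -15.7  -0.2] turn z rad -0.262 tilt fix [ 0.0009 -0.0006  0.    ]
```

```bash
python3 -m pendant '[{"translation":[-0.7,-4,0],"twist":[0,0,-0.065],"grip":-1},{"translation":[-0.7,-4,0],"twist":[0,0,-0.065],"grip":-1},{"translation":[-0.7,-4,0],"twist":[0,0,-0.065],"grip":-1},{"translation":[-0.7,-3,0],"twist":[0,0,-0.065],"grip":-1},{"translation":[0,0,0],"twist":[0,0,0],"grip":-1},{"translation":[0,0,0],"twist":[0,0,0],"grip":-1},{"translation":[0,0,0],"twist":[0,0,0],"grip":-0.3},{"translation":[0,0,0],"twist":[0,0,0],"grip":-0.3},{"translation":[0,0,0],"twist":[0,0,0],"grip":-0.3},{"translation":[0,0,0],"twist":[0,0,0],"grip":-0.3}]'
python3 go.py .4971 .2383 .008 52.2
```

```text
t: 8.5
tool_pos: [0.4997, 0.2403, 0.0083]
orientation: [1.032, 2.965, 0.005]
force: [0.2, -0.9, 0.3]
opening: 0.0326
t 8.5 pos [0.4997 0.2403 0.0083] yaw 51.6 q6 -0.55 open 0.0326 F [ 0.2 -0.9  0.3]
  tool mm [ 0.8 -3.2  0.3] turn z rad -0.01 tilt fix [ 0.0037  0.0007 -0.    ]
```

```bash
python3 -m pendant '[{"translation":[0,0,-10],"twist":[0,0,0],"grip":-0.3},{"translation":[0,0,-20],"twist":[0,0,0],"grip":-0.3},{"translation":[0,0,-30],"twist":[0,0,0],"grip":-0.3},{"translation":[0,0,-30],"twist":[0,0,0],"grip":1},{"translation":[0,0,-20],"twist":[0,0,-0.1],"grip":1},{"translation":[0,0,0],"twist":[0,0,-0.12],"grip":1},{"translation":[0,0,0],"twist":[0,0,-0.12],"grip":1},{"translation":[0,0,0],"twist":[0,0,-0.12],"grip":1},{"translation":[0,0,0],"twist":[0,0,0],"grip":1},{"translation":[0,0,0],"twist":[0,0,0],"grip":1}]'
python3 go.py .4971 .2383 .008 77.85
python3 - <<'E'
from h import *
im,_=snap('side'); im2,_=snap('top')
a=cv2.resize(im[130:230,215:315],None,fx=4,fy=4,interpolation=cv2.INTER_CUBIC)
b=cv2.resize(im2[210:310,160:260],None,fx=4,fy=4,interpolation=cv2.INTER_CUBIC)
a=cv2.convertScaleAbs(np.hstack([a,b]),alpha=1.8); cv2.imwrite('pics/s5.png',a)
E
```

```text
t: 9.5
tool_pos: [0.501, 0.2406, 0.131]
orientation: [0.31, 3.118, 0.009]
force: [-0.4, -0.4, 0.2]
opening: 0.0836
t 9.5 pos [0.501  0.2406 0.131 ] yaw 78.6 q6 -1.02 open 0.0836 F [-0.4 -0.4  0.2]
  tool mm [  4.4  -3.8 122.9] turn z rad 0.014 tilt fix [ 0.0063  0.0079 -0.    ]
```

View pics/s5.png

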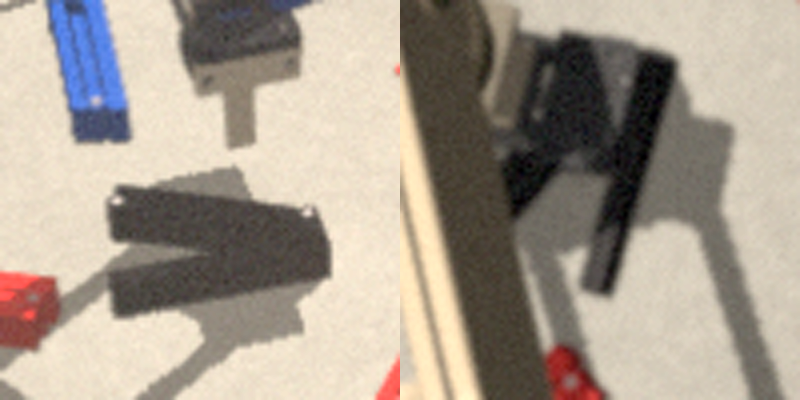

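```bash
cat > m2.py <<'E'
from h import *
import sys
np.set_printoptions(precision=4,suppress=True)
px=lambda a:np.array(a,float)/4+[215,130]-.4
P=ray('side',px([[308,210],[116,198],[113,272],[329,235]]),.034)[:,:2]
B=ray('side',px([[118,316],[329,277]]),0)[:,:2]
ang=lambda v:np.degrees(np.arctan2(v[1],v[0]))
print('h1,h2,top base corners',P,np.linalg.norm(P[0]-P[1]),'mid dir',ang(P[0]-P[1])-5.5)
print('outer bottom edge of base',B,ang(B[1]-B[0]),np.linalg.norm(B[1]-B[0]))
u=np.array([np.cos(np.radians(-12.15)),np.sin(np.radians(-12.15))]);n=np.array([-u[1],u[0]])
for u_ in [ang(B[1]-B[0]),-12.15]:
    u=np.array([np.cos(np.radians(u_)),np.sin(np.radians(u_))]);n=np.array([-u[1],u[0]])
    print(u_,'packet_mid from h1',P[0]-.072*u-.0155*n,'from B',B.mean(0)+.0215*n)
print('orig',proj('side',[[.5472,.2086,.034]]))
E
python3 m2.py
```

```text
h1,h2,top base corners [[0.5514 0.2097]
 [0.4338 0.2885]
 [0.4002 0.2185]
 [0.5525 0.1789]] 0.1415391783793489 mid dir -39.35874936864782
outer bottom edge of base [[0.3967 0.2087]
 [0.5482 0.1717]] -13.727312638983635 0.15591625895233002
-13.727312638983635 packet_mid from h1 [0.4778 0.2117] from B [0.4775 0.2111]
-12.15 packet_mid from h1 [0.4777 0.2097] from B [0.4769 0.2112]
orig [[290.49   182.7884]]
```

The side view shows h2 at crop (116,198) and h1 at (308,210), 141.5 mm apart. The pair stands about 0.46 rad open, and packet_mid is near (0.476, 0.211) with the base along −13°. I will straddle near hinge1 and squeeze.

```bash
python3 go.py .5043 .2137 .009 77
python3 -m pendant '[{"translation":[-9,-26,0],"twist":[0.006,0.008,0.02],"grip":1},{"translation":[0,0,0],"twist":[0,0,0],"grip":1},{"translation":[0,0,30],"twist":[0,0,0],"grip":1},{"translation":[0,0,30],"twist":[0,0,0],"grip":1},{"translation":[0,0,20],"twist":[0,0,0],"grip":1},{"translation":[0,0,0],"twist":[0,0,0],"grip":1},{"translation":[0,0,0],"twist":[0,0,0],"grip":1},{"translation":[0,0,0],"twist":[0,0,0],"grip":1},{"translation":[0,0,0],"twist":[0,0,0],"grip":1},{"translation":[0,0,0],"twist":[0,0,0],"grip":1}]'
python3 go.py .5043 .2137 .009 77
```

```text
t 9.6 pos [0.5009 0.2406 0.1307] yaw 78.7 q6 -1.02 open 0.0909 F [-0.3  0.3  0.2]
  tool mm [ -7.7 -26.4 121.6] turn z rad 0.029 tilt fix [ 0.0061  0.0076 -0.    ]
t: 10.6
tool_pos: [0.507, 0.2154, 0.0529]
orientation: [0.362, 3.116, 0.006]
force: [-0.1, 0.2, -0.3]
opening: 0.0928
t 10.6 pos [0.507  0.2154 0.0529] yaw 76.7 q6 -1.03 open 0.0928 F [-0.1  0.2 -0.3]
  tool mm [ 2.4 -2.4 43.8] turn z rad -0.004 tilt fix [ 0.0044  0.004  -0.    ]
```

```bash
python3 -m pendant '[{"translation":[2,-2,0],"twist":[0.004,0.004,0],"grip":1},{"translation":[0,0,8],"twist":[0,0,0],"grip":1},{"translation":[0,0,5],"twist":[0,0,0],"grip":1},{"translation":[0,0,3],"twist":[0,0,0],"grip":1},{"translation":[0,0,3],"twist":[0,0,0],"grip":1},{"translation":[0,0,3],"twist":[0,0,0],"grip":1},{"translation":[0,0,3],"twist":[0,0,0],"grip":1},{"translation":[0,0,0],"twist":[0,0,0],"grip":1},{"translation":[0,0,0],"twist":[0,0,0],"grip":1},{"translation":[0,0,0],"twist":[0,0,0],"grip":1}]'
python3 go.py .5043 .2137 .009 77
```

```text
t: 11.6
tool_pos: [0.5052, 0.214, 0.0267]
orientation: [0.363, 3.119, 0.001]
force: [0.4, 1.1, -0.5]
opening: 0.0927
t 11.6 pos [0.5052 0.214  0.0267] yaw 76.7 q6 -1.03 open 0.0927 F [ 0.4  1.1 -0.5]
  tool mm [ 0.8 -0.5 17.7] turn z rad -0.005 tilt fix [ 0.001   0.0012 -0.    ]
```

No contact on the way down. Next I go lower and squeeze gently.

```bash
python3 -m pendant '[{"translation":[0,0,7],"twist":[0,0,0],"grip":1},{"translation":[0,0,6],"twist":[0,0,0],"grip":1},{"translation":[0,0,3],"twist":[0,0,0],"grip":0.7},{"translation":[0,0,0],"twist":[0,0,0],"grip":0.4},{"translation":[0,0,0],"twist":[0,0,0],"grip":0.2},{"translation":[0,0,0],"twist":[0,0,0],"grip":0},{"translation":[0,0,0],"twist":[0,0,0],"grip":-0.3},{"translation":[0,0,0],"twist":[0,0,0],"grip":-0.3},{"translation":[0,0,0],"twist":[0,0,0],"grip":-0.3},{"translation":[0,0,0],"twist":[0,0,0],"grip":-0.3}]' 10
python3 go.py .4781 .2197 .009 77
python3 - <<'E'
from h import *
im,_=snap('side'); im2,_=snap('top')
a=cv2.resize(im[130:230,215:315],None,fx=4,fy=4,interpolation=cv2.INTER_CUBIC)
b=cv2.resize(im2[210:310,160:260],None,fx=4,fy=4,interpolation=cv2.INTER_CUBIC)
a=cv2.convertScaleAbs(np.hstack([a,b]),alpha=1.8); cv2.imwrite('pics/s6.png',a)
E
```

```text
t: 12.6
tool_pos: [0.505, 0.2139, 0.0092]
orientation: [0.363, 3.119, 0.001]
force: [0.4, 0.8, -1.4]
opening: 0.0437
t 12.6 pos [0.505  0.2139 0.0092] yaw 76.7 q6 -1.03 open 0.0437 F [ 0.4  0.8 -1.4]
  tool mm [27.6 -0.5  0.2] turn z rad -0.005 tilt fix [ 0.0008  0.001  -0.    ]
```

View pics/s6.png

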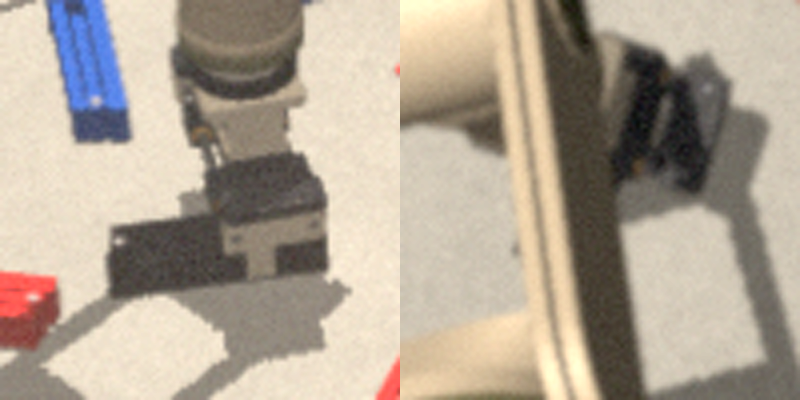

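The packet is folded: 43.7 mm opening against 43 nominal, with all slats together in the side view. I now regrip at the packet centre, more firmly.

```bash
python3 -m pendant '[{"translation":[0,0,0],"twist":[0,0,0],"grip":-0.3},{"translation":[0,0,0],"twist":[0,0,0],"grip":-0.3},{"translation":[0,0,0],"twist":[0,0,0],"grip":0.2},{"translation":[0,0,0],"twist":[0,0,0],"grip":0.2},{"translation":[9,0,0],"twist":[0,0,0],"grip":0.2},{"translation":[9,0,0],"twist":[0,0,0],"grip":0.2},{"translation":[7,0,0],"twist":[0,0,0],"grip":0.2},{"translation":[0,0,0],"twist":[0,0,0],"grip":0.2},{"translation":[0,0,0],"twist":[0,0,0],"grip":-0.3},{"translation":[0,0,0],"twist":[0,0,0],"grip":-0.3}]' 35
python3 go.py .4781 .2197 .009 77
python3 -m pendant '[{"translation":[0,0,0],"twist":[0,0,0],"grip":-0.3},{"translation":[0,0,0],"twist":[0,0,0],"grip":-0.3},{"translation":[0,0,0],"twist":[0,0,0],"grip":-0.3},{"translation":[0,0,-5],"twist":[0,0,0],"grip":-0.3},{"translation":[0,0,-10],"twist":[0,0,0],"grip":-0.3},{"translation":[0,0,-20],"twist":[0,0,0],"grip":-0.3},{"translation":[0,0,-25],"twist":[0,0,0],"grip":-0.3},{"translation":[0,0,-25],"twist":[0,0,0],"grip":-0.3},{"translation":[0,0,0],"twist":[0,0,0],"grip":-0.3},{"translation":[0,0,0],"twist":[0,0,0],"grip":-0.3}]' 35
python3 go.py .4781 .2197 .009 77
python3 - <<'E'
from h import *
im,_=snap('side'); im2,_=snap('top','top7')
a=cv2.resize(im[90:240,190:340],None,fx=2.6,fy=2.6,interpolation=cv2.INTER_CUBIC)
b=cv2.resize(im2[170:320,290:470],None,fx=2.6,fy=2.6,interpolation=cv2.INTER_CUBIC)
a=cv2.convertScaleAbs(np.hstack([a,b]),alpha=1.5); cv2.imwrite('pics/s7.png',a)
E
```

```text
t: 13.7
tool_pos: [0.4785, 0.2209, 0.0099]
orientation: [0.362, 3.118, 0.003]
force: [0.2, 2.2, 0.1]
opening: 0.0445
t 13.7 pos [0.4785 0.2209 0.0099] yaw 76.8 q6 -1.01 open 0.0445 F [0.2 2.2 0.1]
  tool mm [ 0.1 -1.2  0.9] turn z rad -0.004 tilt fix [ 0.002  0.002 -0.   ]
t: 14.7
tool_pos: [0.4763, 0.2191, 0.0971]
orientation: [-0.363, -3.118, 0.002]
force: [-0.7, 0.1, -4.2]
opening: 0.043
t 14.7 pos [0.4763 0.2191 0.0971] yaw 76.7 q6 -1.01 open 0.043 F [-0.7  0.1 -4.2]
  tool mm [-1.8  1.1 88.1] turn z rad -0.005 tilt fix [-0.0016 -0.0028  0.    ]
```

View pics/s7.png

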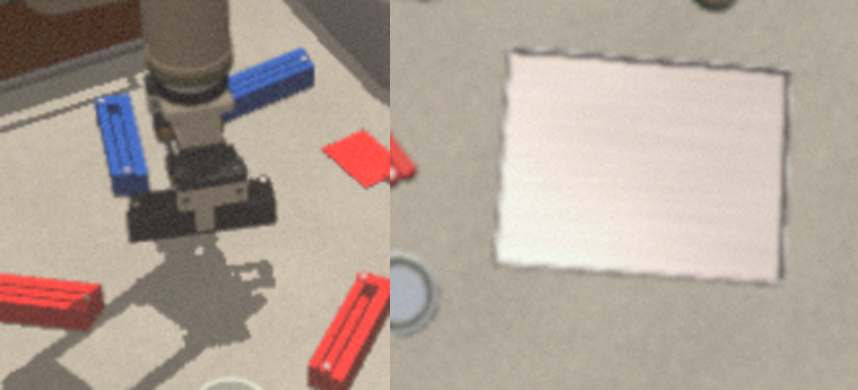

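The packet is lifted and level: F_z is −4.2 N (0.44 kg) and the opening is 43.0 mm. Tray centre is about (0.536, −0.241), and the tray is where it was. Now I carry the packet over.

```bash
python3 -m pendant '[{"translation":[-6,-15,0],"twist":[0,0,0],"grip":-0.3},{"translation":[-10,-25,0],"twist":[0,0,0],"grip":-0.3},{"translation":[-13,-34,0],"twist":[0,0,0],"grip":-0.3},{"translation":[-13,-34,0],"twist":[0,0,0],"grip":-0.3},{"translation":[-13,-34,0],"twist":[0,0,0],"grip":-0.3},{"translation":[-13,-34,0],"twist":[0,0,0],"grip":-0.3},{"translation":[-13,-34,0],"twist":[0,0,0],"grip":-0.3},{"translation":[-13,-34,0],"twist":[0,0,0],"grip":-0.3},{"translation":[-10,-25,0],"twist":[0,0,0],"grip":-0.3},{"translation":[-6,-15,0],"twist":[0,0,0],"grip":-0.3}]'
python3 -m pendant '[{"translation":[0,0,0],"twist":[0,0,0.05],"grip":-0.3},{"translation":[0,0,0],"twist":[0,0,0.1],"grip":-0.3},{"translation":[0,0,0],"twist":[0,0,0.14],"grip":-0.3},{"translation":[0,0,0],"twist":[0,0,0.14],"grip":-0.3},{"translation":[0,0,0],"twist":[0,0,0.14],"grip":-0.3},{"translation":[0,0,0],"twist":[0,0,0.14],"grip":-0.3},{"translation":[0,0,0],"twist":[0,0,0.14],"grip":-0.3},{"translation":[0,0,0],"twist":[0,0,0.14],"grip":-0.3},{"translation":[0,0,0],"twist":[0,0,0.14],"grip":-0.3},{"translation":[0,0,0],"twist":[0,0,0.1],"grip":-0.3}]'
python3 go.py .536 -.241 .014 -1.3
```

```text
t: 15.8
tool_pos: [0.5087, -0.0914, 0.0796]
orientation: [-0.352, -3.095, 0.005]
force: [0.1, 0.4, -3.8]
opening: 0.0429
t: 16.8
tool_pos: [0.4968, -0.0925, 0.0609]
orientation: [-2.123, -2.254, 0.05]
force: [0.9, -0.1, -3.6]
opening: 0.0429
t 16.8 pos [ 0.4968 -0.0925  0.0609] yaw 3.5 q6 -0.34 open 0.0429 F [ 0.9 -0.1 -3.6]
  tool mm [-151.1   32.6   43.7] turn z rad 0.083 tilt fix [-0.0539 -0.0103  0.    ]
```

```bash
python3 -m pendant '[{"translation":[0,0,-15],"twist":[-0.05,-0.01,0],"grip":-0.3},{"translation":[0,0,-15],"twist":[0,0,0],"grip":-0.3},{"translation":[-15,3,-5],"twist":[0,0,0.04],"grip":-0.3},{"translation":[-25,6,-2],"twist":[0,0,0.04],"grip":-0.3},{"translation":[-30,7,-2],"twist":[0,0,0],"grip":-0.3},{"translation":[-30,7,-2],"twist":[0,0,0],"grip":-0.3},{"translation":[-25,5,-2],"twist":[0,0,0],"grip":-0.3},{"translation":[-15,3,0],"twist":[0,0,0],"grip":-0.3},{"translation":[0,0,0],"twist":[0,0,0],"grip":-0.3},{"translation":[0,0,0],"twist":[0,0,0],"grip":-0.3}]'
python3 go.py .536 -.241 .014 -1.3
```

```text
t: 17.8
tool_pos: [0.5239, -0.2413, 0.0971]
orientation: [-2.247, -2.172, 0.018]
force: [0.1, 0.2, -4.4]
opening: 0.0429
t 17.8 pos [ 0.5239 -0.2413  0.0971] yaw -1.9 q6 -0.48 open 0.0429 F [ 0.1  0.2 -4.4]
  tool mm [ 0.4 13.7 82.9] turn z rad -0.011 tilt fix [-0.0201 -0.0035  0.    ]
```

```bash
python3 -m pendant '[{"translation":[0,12,0],"twist":[-0.02,-0.003,-0.01],"grip":-0.3},{"translation":[0,0,10],"twist":[0,0,0],"grip":-0.3},{"translation":[0,0,15],"twist":[0,0,0],"grip":-0.3},{"translation":[0,0,15],"twist":[0,0,0],"grip":-0.3},{"translation":[0,0,10],"twist":[0,0,0],"grip":-0.3},{"translation":[0,0,5],"twist":[0,0,0],"grip":-0.3},{"translation":[0,0,0],"twist":[0,0,0],"grip":-0.3},{"translation":[0,0,0],"twist":[0,0,0],"grip":-0.3},{"translation":[0,0,0],"twist":[0,0,0],"grip":-0.3},{"translation":[0,0,0],"twist":[0,0,0],"grip":-0.3}]'
python3 go.py .536 -.241 .014 -1.3
```

```text
t: 18.8
tool_pos: [0.5355, -0.2368, 0.0347]
orientation: [-2.24, -2.197, -0.001]
force: [-0.4, -0.0, -3.9]
opening: 0.0426
t 18.8 pos [ 0.5355 -0.2368  0.0347] yaw -1.1 q6 -0.49 open 0.0426 F [-0.4 -0.  -3.9]
  tool mm [-4.3  0.7 20.6] turn z rad 0.003 tilt fix [-0.0025 -0.0034  0.    ]
```

```bash
python3 -m pendant '[{"translation":[0,0,5],"twist":[-0.002,-0.003,0],"grip":-0.3},{"translation":[0,0,4],"twist":[0,0,0],"grip":-0.3},{"translation":[0,0,3],"twist":[0,0,0],"grip":-0.3},{"translation":[0,0,2],"twist":[0,0,0],"grip":-0.3},{"translation":[0,0,1],"twist":[0,0,0],"grip":-0.3},{"translation":[0,0,1],"twist":[0,0,0],"grip":-0.3},{"translation":[0,0,0],"twist":[0,0,0],"grip":-0.3},{"translation":[0,0,0],"twist":[0,0,0],"grip":-0.3},{"translation":[0,0,0],"twist":[0,0,0],"grip":-0.3},{"translation":[0,0,0],"twist":[0,0,0],"grip":-0.3}]'
python3 go.py .536 -.241 .014 -1.3
```

```text
t: 19.8
tool_pos: [0.5365, -0.2375, 0.0188]
orientation: [2.241, 2.198, 0.001]
force: [-0.9, 0.3, -3.2]
opening: 0.0428
t 19.8 pos [ 0.5365 -0.2375  0.0188] yaw -1.1 q6 -0.48 open 0.0428 F [-0.9  0.3 -3.2]
  tool mm [-3.5 -0.4  4.8] turn z rad 0.003 tilt fix [ 0.002   0.0012 -0.    ]
```

```bash
python3 -m pendant '[{"translation":[0,0,1],"twist":[0,0,0],"grip":-0.3},{"translation":[0,0,1],"twist":[0,0,0],"grip":-0.3},{"translation":[0,0,1],"twist":[0,0,0],"grip":-0.3},{"translation":[0,0,1],"twist":[0,0,0],"grip":-0.3},{"translation":[0,0,1],"twist":[0,0,0],"grip":-0.3},{"translation":[0,0,1],"twist":[0,0,0],"grip":-0.3},{"translation":[0,0,0.5],"twist":[0,0,0],"grip":-0.3},{"translation":[0,0,0],"twist":[0,0,0],"grip":-0.3},{"translation":[0,0,0],"twist":[0,0,0],"grip":-0.3},{"translation":[0,0,0],"twist":[0,0,0],"grip":-0.3}]'
python3 go.py .536 -.241 .013 -1.3
```

```text
t: 20.8
tool_pos: [0.537, -0.2378, 0.013]
orientation: [2.241, 2.197, 0.001]
force: [-1.0, 0.8, -0.5]
opening: 0.0433
t 20.8 pos [ 0.537  -0.2378  0.013 ] yaw -1.1 q6 -0.48 open 0.0433 F [-1.   0.8 -0.5]
  tool mm [-3.3 -0.9 -0. ] turn z rad 0.003 tilt fix [ 0.0028  0.0017 -0.    ]
```

The packet's weight is on the tray floor (F_z near 0). Now I release and lift.

```bash
python3 -m pendant '[{"translation":[0,0,0],"twist":[0,0,0],"grip":-0.05},{"translation":[0,0,0],"twist":[0,0,0],"grip":0.1},{"translation":[0,0,0],"twist":[0,0,0],"grip":0.3},{"translation":[0,0,0],"twist":[0,0,0],"grip":0.3},{"translation":[0,0,0],"twist":[0,0,0],"grip":0.3},{"translation":[0,0,-10],"twist":[0,0,0],"grip":0.3},{"translation":[0,0,-20],"twist":[0,0,0],"grip":0.3},{"translation":[0,0,-30],"twist":[0,0,0],"grip":0.3},{"translation":[0,0,-40],"twist":[0,0,0],"grip":0.3},{"translation":[0,0,-20],"twist":[0,0,0],"grip":0.3}]'
python3 -m pendant '[{"translation":[0,-30,-20],"twist":[0,0,0],"grip":0.3},{"translation":[0,-40,0],"twist":[0,0,0],"grip":0.3},{"translation":[0,-40,0],"twist":[0,0,0],"grip":0.3},{"translation":[0,-40,0],"twist":[0,0,0],"grip":0.3},{"translation":[0,-10,0],"twist":[0,0,0],"grip":0.3},{"translation":[0,0,0],"twist":[0,0,0],"grip":0.3},{"translation":[0,0,0],"twist":[0,0,0],"grip":0.3},{"translation":[0,0,0],"twist":[0,0,0],"grip":0.3},{"translation":[0,0,0],"twist":[0,0,0],"grip":0.3},{"translation":[0,0,0],"twist":[0,0,0],"grip":0.3}]'
python3 - <<'E'
from h import *
im,_=snap('side'); im2,_=snap('top')
a=cv2.resize(im[235:365,295:445],None,fx=2.6,fy=2.6,interpolation=cv2.INTER_CUBIC)
b=cv2.resize(im2[170:300,310:460],None,fx=2.6,fy=2.6,interpolation=cv2.INTER_CUBIC)
a=cv2.convertScaleAbs(np.hstack([a,b]),alpha=1.5); cv2.imwrite('pics/s8.png',a)
E
```

```text
t: 21.8
tool_pos: [0.5351, -0.2368, 0.1364]
orientation: [-2.243, -2.199, 0.001]
force: [0.6, -0.6, 0.5]
opening: 0.0605
t: 22.8
tool_pos: [0.3764, -0.236, 0.1686]
orientation: [2.228, 2.19, 0.005]
force: [0.2, -0.3, 0.5]
opening: 0.0604
```

View pics/s8.png

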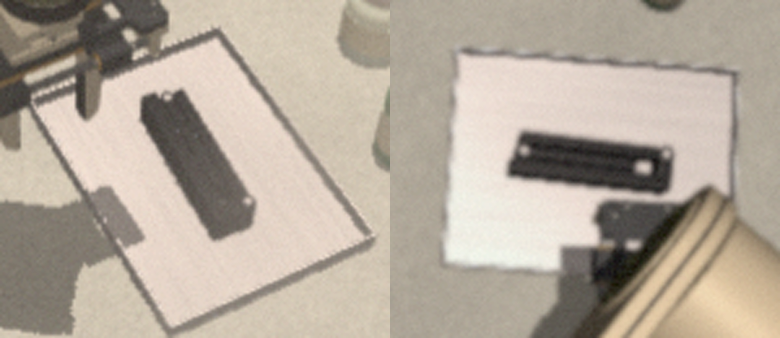

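The final view shows the packet folded flat, standing on edge and well inside the tray (top crop about 507–673, 130–192). The tray hasn't moved, and the gripper is clear. Handing in.

```bash
python3 -c "
from plant import robot
print(robot.read_state()['t'],robot.close_job())"
```

```text
the job is handed in; nothing more can be done
22.9 None
```

I folded the black trivet in the required order, set it in the tray and handed the job in at 22.9 s. The hand-in gives no verdict.

- **End slat:** I swept and squeezed it flat against the middle slat. The jaw opening read 25.8 mm, against 25.5 mm for a flat pair, with the middle slat still about 1.1 rad open.
- **Base:** I swung that pair about hinge1 and squeezed it against the base while the trivet was still outside the tray. The jaw opening read 43.7 mm, and 43.0 mm once I regripped at the centre, against 43 mm nominal.
- **Placing:** I lowered the packet until the wrist force fell from about 4 N to 0.5 N, at a tool height matching the tray floor. Then I released and backed away.

**Last checks:** The final two-view picture shows the packet folded, standing on edge and well inside the tray, with the gripper clear. The tray looks unmoved. Nothing near the work looked disturbed, but I did not re-measure the bystanders one by one.

**Disagreements:** The two cameras differed by about 3–4 mm on hinge1, part of which may be a slight shift of the base. The tool also sagged about 35 mm and tilted about 0.05 rad during the carry; I corrected both before lowering.

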